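# Set the print gap of a carton coding station with its setting block

### The job

Set the print gap on the coding station: slide the flat tray carrying the drilled aluminium block by its handle along the bench into the station's slot until it is fully home against the end stop, then turn the round knob on top clockwise until the print head's foot seats firmly on the block. Back the knob off a quarter turn so that the head just clears the block, and finish still gripping the knob at that setting so that it cannot creep while a colleague tightens the lock nut. Leave the block in the tray's nest, the tray fully home, and the other things on the bench where they are.

Things in the scene. Friction and masses are not known exactly. Their poses are not given: they have to be found in the camera images.
- station: Coding station, fixed: two low guide walls, two columns, a cross-beam (top 155 mm up, rods to 166; 42 along x, 166 along y), under it the black print head, on top the knob. Origin: on the bench straight below the knob's axis. x points the way the tray slides in, y to the left of that, z up. End stop at x = +45.5 mm. Tray home: its origin and axes coincide with these within 1 mm.
- slot_mouth (a point): Start of the slot on its centre line, at bench height (station x = -60 mm). The slot is 74.4 mm wide and runs to the end stop; its walls' lips reach 7 mm inwards, 10.5 to 16 mm above the bench, so the tray goes in only by sliding on the bench (there is no floor). In front of it, to x = -89 mm, the guides flare out by about 12 mm each side, 16 mm high.
- tray: Flat aluminium tray lying loose in front of the slot: plate 195 x 72 x 8 mm, 0.4 kg, a rimmed nest (rim 5 mm high) with the block at the leading end, a handle at the other. Origin: on its underside below the nest's centre. x points along it to the leading end, 45 mm ahead of the origin; the handle end is 150 mm behind. Starts 165 to 205 mm short of home, up to 22 mm aside and 0.2 rad askew.
- tray_handle (a point): Middle of the tray's black handle bar, 120 mm behind the tray's origin and 50 mm above the bench. The bar is 52 mm long along tray x, 14 mm thick along tray y, and spans 40 to 60 mm above the bench, on two 10 mm posts; grip it from above across the 14 mm.
- block: Drilled aluminium setting block, 80 mm along the tray, 40 mm across, 32 mm high, about 0.34 kg, loose in the tray's nest with 0.75 mm play. Origin: centre of its underside. Its top is 40 mm above the bench.
- head: The black print head with a 30 x 30 mm steel foot below and the screw and knob that it hangs from; slides straight up and down in the beam. Origin: centre of the foot's lower face, on the knob's axis; 40 mm above the bench when the foot just meets the block, 2.7 to 4.6 mm higher at the start. It stays where it is left.
- knob (a joint): Angle of the knob, rad; grows turning clockwise seen from above, which lowers head and knob 1.27 mm per rad (8 mm a turn). 0 where the foot just meets the block's top; hard stop at about +0.25 with the foot seated firmly. Starts between -3.6 and -2.1. Turns against a steady 0.05 N m of friction; at the stop the torque rises sharply.
- knob_grip (a point): Middle of the round knurled black knob, on its vertical axis: 37 mm across, 26 mm tall (13 mm above and below this point). This point is 195 mm above the bench when the knob reads 0, and 1.27 mm higher for every rad below 0. Beneath it only a collar (20 mm across) and the screw with its slack round lock nut (22 mm across, the nut's top 11 mm below the knob); free all round and above.
- screwdriver: Bystander: screwdriver lying on the robot's side of the station, 203 mm long, 27 mm thick. Origin: middle of its underside.
- masking_tape: Bystander: roll of masking tape lying flat, 100 mm across, 25 mm high. Origin: centre of its underside.
- marker: Bystander: marker pen lying on the far side of the station, 133 mm long, 16 mm thick. Origin: middle of its underside.

How it is judged (in metres and radians):
On the way, in this order (a step that is already met when the one before it is completed fails the run):
1. the tray, with the block in its nest, is fully home in the slot (within 4 mm of the stop position) (x of tray in the frame of station above -0.004 m and y of tray in the frame of station between -0.004 and 0.004 m and angle between the x axis of tray and the x axis of station, either way round below 0.05 rad and height (world z) of tray below 0.003 m and horizontal distance between block and tray below 0.005 m and z of block in the frame of tray below 0.0105 m), for 0.2 s.
2. the knob is turned down until the foot presses on the block (over 4 N) with the tray home (all of step 1 and contact force between head and block above 4 N), for 0.1 s.
At the end, for the whole second after the job is handed in: Tray home (within 4 mm of the stop position, square to 0.05 rad), block in its nest (5 mm); knob still and a quarter turn back from the seat (reads -1.9 to -1.0: gap 1.3 to 2.4 mm), foot clear of the block; fingers still gripping the knob (over 1.5 N, within 30 mm of its middle) (all of step 1 and value of joint knob between -1.9 and -1 rad and velocity of joint knob between -0.1 and 0.1 rad/s and contact force between the fingers and head above 1.5 N and distance between the grasp point and knob_grip below 0.03 m and contact force between head and block below 0.3 N); the arm keeps its last pose, push and grip.
It fails at once if a bystander (screwdriver, masking tape, marker) is moved more than 3 cm (distance of any of screwdriver, masking_tape, marker from where it was at the start of the episode above 0.03 m).
It also fails if it takes over 59 s, if anything falls off the work surface, if the arm or the gripper's body presses on something with over 40 N, if the wrist force passes 120 N, or if a joint passes its speed limit or range.

### The arm

A 6-joint arm with a two-finger parallel gripper is mounted at the origin on the work surface; the furniture and walls round the work are solid. World frame = base frame: x ahead of the robot, y to its left, z up, the work surface at z = 0. Lengths are in mm, angles in degrees, forces in N, time in s.
With the tool pointing down it reaches from about 325 to 1000 mm from the base axis. Payload 5.1 kg.
Tool frame: the origin (TCP) lies at the very end of the fingers, on their centre line; the grasp point (between the pads) lies ctrl.grip_depth behind it (ctrl.grip_depth is the distance from the TCP to the grasp point, in mm); z points along the fingers, y is the line along which they close (so a half turn about z gives the same grasp; the last joint's range is limited). The gripper opens to 85 mm and grips with 20 to 120 N. Pads are 22 mm wide; open, the fingers measure 114 mm over their backs; the gripper's body (76 mm by 85 mm) begins 54 mm behind the grasp point. The pads swing forward as they close: fully open they stand 13 mm farther back than shut.
Start: joints at [71.356, 7.093, 94.555, -0, 78.352, -4.733], TCP at [156.296, 630.917, 231.322] pointing down, gripper open.
Joint ranges: [-149.61, 149.61], [-58.7, 133.49], [1.44, 155.28], [-77.14, 257.14], [18.33, 153.61], [-166.67, 166.67]. Speed limits (degrees/s): [147.25, 147.25, 180, 180, 180, 180].

### API

Orientations are given as [roll, pitch, yaw] about the fixed x, y, z axes, in that order (R = Rz(yaw) Ry(pitch) Rx(roll)).
In Python, from station import ctrl, capture gives the robot as it stands.
- The arm moves only by the tool send_rows, never from a script. Its argument "commands" is a list of rows, each a list of 7 numbers: the shift along the tool's x, y, z in cm, then the turn, a rotation vector about the tool's x, y, z in degrees, then the finger opening in cm, from 0 to 8.54. A call has 1 to 8 rows; each row shifts and turns the commanded pose from where the row before left it, along the tool's axes as they then stand; what a row does not reach is not made up. A row lasts 1/10 s, in which the tool goes at most 50 mm and 8.59 degrees, less where a joint would pass 70% of its speed; a pose out of reach is approached as far as the arm can. A call is refused whole if a number of a shift passes 5 or a number of a turn 8.59, either way. A call with a gripper value outside its range is refused whole. The fingers move at their own pace and stop on an object; "newtons" is the grip in N (left out, the last holds). Time passes only in rows, so rows that do not move let the fingers close. It gives the time, the measured TCP pose, the force, the opening and the grip force at its end, in the units of the state.
- ctrl.observe(): the state, without advancing time (a new reading comes with each control period).
- capture(name): name is "side" or "top" or "wrist"; returns a dict with "frame" (480x640x3 uint8, blue, green, red), "intrinsics" (3x3 intrinsics, pixels), "R" (3x3) and "t" (3): a world point X has camera coordinates R X + t; the wrist camera has in their place "T_tool_cam" (4x4, takes a point from camera to tool coordinates, whose origin is the TCP and whose axes are the flange's). Camera axes: x right, y down, z forward; pixel columns grow to the right and rows downward; lengths in mm; the calibration is good to about 2 mm. The wrist camera is an equidistant fisheye: a pixel r from the principal point sees the ray r / f radians off the axis. A picture is of the moment at which its call begins: read the wrist's pose just before it. There is no depth.
- ctrl.close_job(): hands the job in; it is judged then, once.
The state is a dict: "time": time; "q": joint angles; "qd": joint speeds; "effort": joint torques, N m; "tcp_pos": TCP position; "ee_rot": TCP orientation; "ft_force": force on the tool from outside, world axes, zero at the start; "wrist_torque": the same for the moment, N m; "grip_width": finger opening in mm; "gripper_force": force on a finger pad.
Only numpy, scipy, OpenCV 4.12 (cv2) and the standard library are available. Lean on these libraries where they do the work, as an engineer would, in place of code of your own. Each camera call takes 0.05 s, during which the arm holds its last target. There are 200 camera calls.

## Working session

There is one attempt and no reset: what is moved stays moved. The work goes in short steps, Python scripts to look and compute and a tool call to move; the robot and the scene stay as the last step left them, time stands still between calls to the robot, and variables do not carry over. Pictures are saved under pics/ and viewed, at most 10 in all, crops included, and the job is handed in when it is done.

Besides the shell and the picture viewer there is one more tool, called after ">>>" as name(argument=value, ...) on one line, values as JSON. send_rows: Moves the arm, as the interface text tells. Its arguments: {"type":"object","properties":{"commands":{"type":"array"},"newtons":{"type":"number"}},"required":["commands"]}

```bash
mkdir -p pics; ls
python3 - <<'E'
from station import ctrl, capture
import cv2
print(ctrl.observe(), ctrl.grip_depth)
for n in ["top","side"]:
    c=capture(n); cv2.imwrite(f"pics/{n}1.png",c["frame"]); print(n,c["intrinsics"],c["R"],c["t"])
E
```

```text
pics
{'time': 0.0, 'q': array([ 7.13555357e+01,  7.13385401e+00,  9.46342868e+01,  1.59743064e-03,
        7.83541707e+01, -4.73158640e+00]), 'qd': array([ 0.02731319,  0.00042913, -0.08511829,  0.07674592, -0.13733544,
        0.00934372]), 'effort': array([-9.36286142e-05, -4.23615396e+01, -3.65452087e+01, -5.45768060e-06,
        6.83492646e-03,  7.13591447e-06]), 'tcp_pos': array([156.09943953, 630.33556767, 230.04688539]), 'ee_rot': array([-1.79878234e+02, -1.16477415e-02,  1.66086786e+02]), 'ft_force': array([-0.14789175, -0.70301189,  0.47849605]), 'wrist_torque': array([-0.03581534,  0.02007832, -0.00616257]), 'gripper_force': 0.0, 'grip_width': 85.69369281361317} 18.700000000000003
top [[515.4648907   0.        324.835333 ]
 [  0.        515.4648907 241.3402941]
 [  0.          0.          1.       ]] [[ 0.00798847 -0.99996754 -0.00105478]
 [-0.97419386 -0.00754462 -0.22558681]
 [ 0.22557153  0.00282965 -0.9742225 ]] [ 83.00349279 583.19485965 973.93648227]
side [[604.02674741   0.         335.37663512]
 [  0.         604.02674741 234.18720021]
 [  0.           0.           1.        ]] [[ 0.99803084 -0.06141732 -0.01274201]
 [-0.03854262 -0.44020568 -0.89706936]
 [ 0.04948648  0.89579399 -0.44170603]] [-562.51688317  180.23774375 1191.37679286]
```

View pics/top1.png

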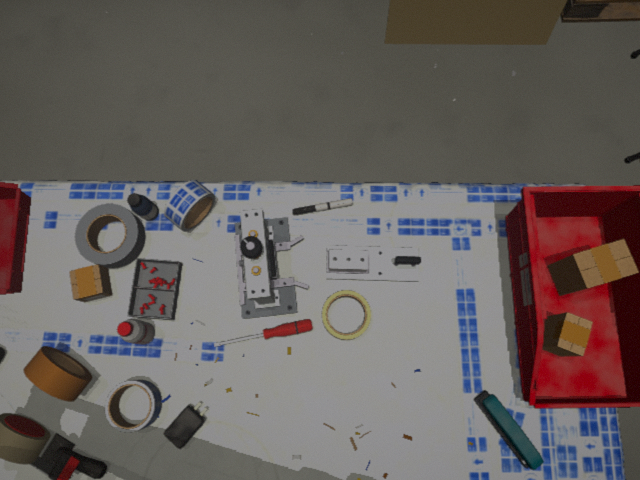

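View pics/side1.png

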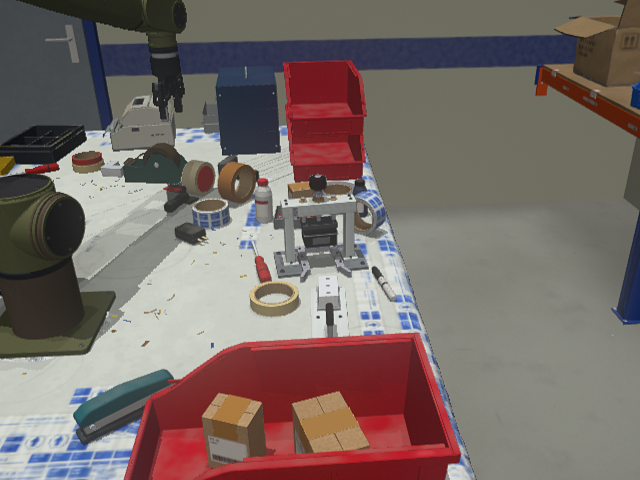

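The top view shows the knob at about (251,246), the station mouth facing right, the tray with its block at (348,261), and the handle at (407,261). The tape is at (346,315), the screwdriver runs (215,345) to (312,326), and the marker is at (323,207). I'll enlarge it next.

Run:
```python
import cv2
f=cv2.imread("pics/top1.png")[190:350,225:435]
cv2.imwrite("pics/top_crop.png",cv2.resize(f,None,fx=3.75,fy=3.75,interpolation=cv2.INTER_CUBIC))
```

```text
(no output)
```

View pics/top_crop.png

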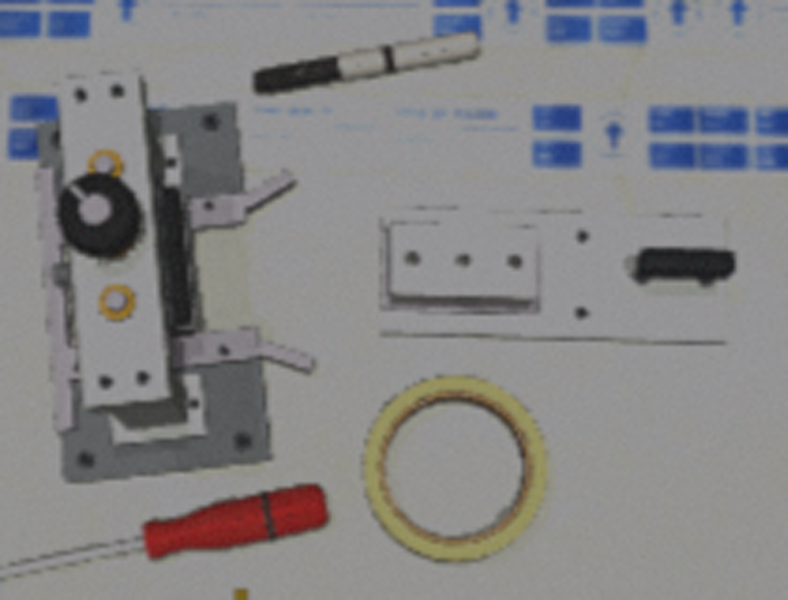

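```bash
cat > h.py <<'E'
import numpy as np
from station import ctrl, capture
def ray(c,u,v,z):
    K,R,t=map(np.asarray,(c["intrinsics"],c["R"],c["t"]))
    d=R.T@np.linalg.solve(K,[u,v,1.]); o=-R.T@t
    return o+d*(z-o[2])/d[2]
E
python3 - <<'E'
from h import *
c=capture("top")
P=lambda u,v,z: ray(c,u/3.75+225-.4,v/3.75+190-.4,z)
for n,u,v,z in [("knobtop",97,211,211),("rodA",105,163,166),("rodB",117,302,166),
 ("b1",60,77,155),("b2",143,71,155),("b3",83,405,155),("b4",163,395,155),
 ("tLF",381,208,8),("tLN",381,335,0),("tLNt",381,332,8),("tTN",727,341,8),("tTF",727,213,8),
 ("blkLF",390,222,40),("blkRF",540,226,40),("blkLN",390,297,40),("blkRN",537,303,40),("h1",636,257,60),("h2",735,258,60),
 ("holeA",582,236,8),("holeB",582,313,8),("flareF",290,178,16),("flareN",312,365,16),("tape",455,468,12),("g1",190,225,16),("g2",190,350,16)]:
    print(n,P(u,v,z).round(1))
E
```

```text
knobtop [540.1 215.6 211. ]
rodA [574.  219.5 166. ]
rodB [505.4 211.  166. ]
b1 [620.7 245.3 155. ]
b2 [624.2 204.  155. ]
b3 [457.2 226.9 155. ]
b4 [462.3 188.7 155. ]
tLF [588.   84.8   8. ]
tLN [516.3  84.2   0. ]
tLNt [516.8  84.3   8. ]
tTN [ 513.2 -109.4    8. ]
tTF [ 586.6 -111.8    8. ]
blkLF [573.   79.8  40. ]
blkRF [571.3  -2.8  40. ]
blkLN [531.1  79.5  40. ]
blkRN [528.4  -0.7  40. ]
h1 [550.4 -52.5  60. ]
h2 [ 550.3 -105.8   60. ]
holeA [572.6 -29.2   8. ]
holeB [528.4 -28.5   8. ]
flareF [603.2 136.5  16. ]
flareN [496.8 122.3  16. ]
tape [441.   43.1  12. ]
g1 [575.5 192.3  16. ]
g2 [504.6 190.2  16. ]
```

>>> send_rows(commands=[[0,0,0,0,0,8.54,8.5],[0,0,0,0,0,8.54,8.5],[0,0,0,0,0,8.54,8.5],[0,0,0,0,0,8.54,8.5],[0,0,0,0,0,8.54,8.5],[0,0,0,0,0,8.54,8.5],[0,0,0,0,0,8.54,8.5],[0,0,0,0,0,8.54,8.5]])

```text
time: 0.95
tcp_pos: [156.2, 630.7, 230.8]
ee_rot: [-180.0, 0.0, 97.4]
ft_force: [-0.5, -0.3, 0.1]
grip_width: 85.1
gripper_force: 0.0
```

>>> send_rows(commands=[[0,0,0,0,0,8.54,8.5],[-4.18,2.32,0,0,0,0,8.5],[-4.18,2.32,0,0,0,0,8.5],[-4.18,2.32,0,0,0,0,8.5],[-4.18,2.32,0,0,0,0,8.5],[-4.18,2.32,0,0,0,0,8.5],[-4.18,2.32,0,0,0,0,8.5],[-4.18,2.32,0,0,0,0,8.5]])

```text
time: 1.75
tcp_pos: [315.0, 334.3, 231.1]
ee_rot: [180.0, 0.0, 89.3]
ft_force: [1.0, 0.3, -0.4]
grip_width: 85.1
gripper_force: 0.0
```

>>> send_rows(commands=[[-4.18,2.32,0,0,0,0,8.5],[-4.18,2.32,0,0,0,0,8.5],[-4.18,2.32,0,0,0,0,8.5],[-4.18,2.32,0,0,0,0,8.5],[-4.18,2.32,0,0,0,0,8.5],[-4.18,2.32,0,0,0,0,8.5],[-4.18,2.32,0,0,0,0,8.5],[-4.18,2.32,0,0,0,0,8.5]])

```text
time: 2.55
tcp_pos: [496.2, -2.7, 231.2]
ee_rot: [180.0, -0.0, 89.2]
ft_force: [0.8, 1.0, 0.9]
grip_width: 85.0
gripper_force: 0.0
```

>>> send_rows(commands=[[-4.18,2.32,2,0,0,0,8.5],[0,0,4,0,0,0,8.5],[0,0,2,0,0,0,8.5],[0,0,0,0,0,0,8.5],[0,0,0,0,0,0,8.5]])

```text
time: 3.05
tcp_pos: [517.6, -41.3, 152.1]
ee_rot: [-180.0, -0.0, 89.2]
ft_force: [0.7, 0.6, 0.4]
grip_width: 84.7
gripper_force: 0.0
```

>>> send_rows(commands=[[-1.9,1.7,1,0,0,0,8.5],[-1.84,1.62,1,0,0,0,8.5],[0,0,0,0,0,0,8.5],[0,0,0,0,0,0,8.5]])

```text
time: 3.45
tcp_pos: [551.3, -79.1, 133.7]
ee_rot: [179.9, 0.0, 89.2]
ft_force: [0.2, 0.4, 0.2]
grip_width: 84.8
gripper_force: 0.0
```

Run:
```python
from h import *
import cv2
s=ctrl.observe(); print(s["tcp_pos"],s["ee_rot"])
c=capture("wrist"); cv2.imwrite("pics/w1.png",c["frame"]); print(c["intrinsics"],c["T_tool_cam"])
```

```text
[551.2556901  -79.13656755 133.74095212] [1.79879091e+02 1.58627082e-02 8.92262725e+01]
[[371.64829954   0.         317.55198032]
 [  0.         371.64829954 242.08116164]
 [  0.           0.           1.        ]] [[-1.49665898e-03 -9.54013998e-01 -2.99758321e-01  7.68078188e+01]
 [ 9.99998509e-01 -1.68616711e-03  3.73535183e-04 -4.24926056e-01]
 [-8.61800415e-04 -2.99757315e-01  9.54015099e-01 -1.42713333e+02]
 [ 0.00000000e+00  0.00000000e+00  0.00000000e+00  1.00000000e+00]]
```

View pics/w1.png

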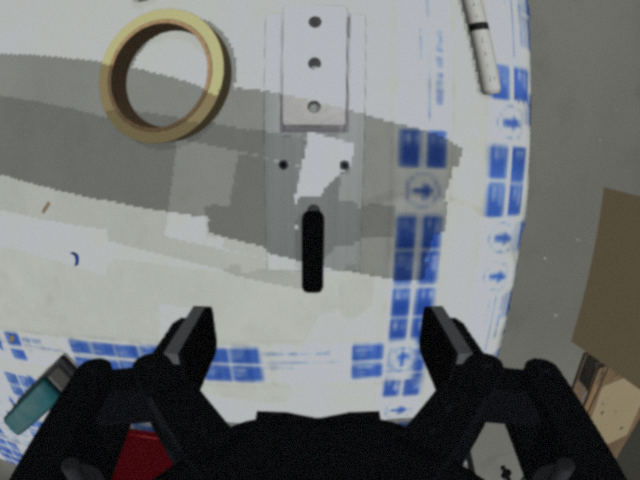

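The handle bar runs from (312,207) to (312,291), roughly centred between the fingers. The nest holes are at (283,165) and (344,165), and the block holes at (315,22), (314,63) and (314,106). I'll compute positions from these.

```bash
cat >> h.py <<'E'
from scipy.spatial.transform import Rotation as Ro
def wray(c,tcp,rot,u,v,z):
    K=c["intrinsics"]; T=np.asarray(c["T_tool_cam"]); d=np.array([u-K[0][2],v-K[1][2]])/K[0][0]
    th=np.hypot(*d); r=np.array([*(d/th*np.sin(th)),np.cos(th)])
    W=Ro.from_euler("xyz",rot,degrees=True).as_matrix()
    o=np.asarray(tcp)+W@T[:3,3]; r=W@T[:3,:3]@r
    return o+r*(z-o[2])/r[2]
E
python3 - <<'E'
from h import *
s=ctrl.observe(); c=capture("wrist")
for u,v,z in [(312,207,60),(312.5,291,60),(283,165,8),(344,165,8),(315,22,40),(314,106,40)]:
    print(u,v,wray(c,s["tcp_pos"],s["ee_rot"],u,v,z).round(1))
E
```

```text
312 207 [548.  -48.2  60. ]
312.5 291 [ 547.3 -102.9   60. ]
283 165 [526.8 -27.7   8. ]
344 165 [570.8 -28.4   8. ]
315 22 [551.5  67.9  40. ]
314 106 [550.   12.6  40. ]
```

>>> send_rows(commands=[[0.1,-0.1,2.5,0,0,0,8.5],[0.1,-0.1,2.5,0,0,0,8.5],[0,0,2.5,0,0,0,8.5],[0,0,1.5,0,0,0,8.5],[0,0,1.1,0,0,0,8.5],[0,0,0,0,0,0,0],[0,0,0,0,0,0,0],[0,0,0,0,0,0,0]], newtons=40)

```text
time: 4.35
tcp_pos: [549.5, -77.4, 32.5]
ee_rot: [179.9, 0.0, 89.2]
ft_force: [0.1, 0.7, 0.0]
grip_width: 43.5
gripper_force: 0.0
```

>>> send_rows(commands=[[0,0,0,0,0,0,0],[0,0,0,0,0,0,0],[0,0,0,0,0,0,0],[0,0,0,0,0,0,0],[0,0,0,0,0,0,0],[0,0,0,0,0,0,0]])

```text
time: 4.95
tcp_pos: [549.0, -77.4, 32.0]
ee_rot: [179.9, 0.0, 89.2]
ft_force: [-1.7, -0.3, 5.6]
grip_width: 13.2
gripper_force: 41.4
```

>>> send_rows(commands=[[0,0.4,0,0,0,-1.2,0],[0,0.4,0,0,0,-1.2,0],[0,0.4,0,0,0,-1.2,0],[0,0.4,0,0,0,-1.2,0],[0,0.4,0,0,0,-1.2,0],[0,0.33,0,0,0,-1.1,0],[0,0,0,0,0,0,0],[0,0,0,0,0,0,0]])

```text
time: 5.75
tcp_pos: [569.0, -77.4, 32.2]
ee_rot: [-179.5, 0.1, 96.5]
ft_force: [-16.0, -3.8, 16.9]
grip_width: 13.2
gripper_force: 43.3
```

Run:
```python
from h import *
import cv2
s=ctrl.observe(); print(s["tcp_pos"],s["ee_rot"])
c=capture("wrist"); t=capture("top")["frame"][195:325,225:435]
w=c["frame"][0:240,160:480]
cv2.imwrite("pics/w2.png",cv2.resize(w,None,fx=2.5,fy=2.5,interpolation=cv2.INTER_CUBIC))
cv2.imwrite("pics/t2.png",cv2.resize(t,None,fx=3.75,fy=3.75,interpolation=cv2.INTER_CUBIC))
```

```text
[569.01359561 -77.36704772  32.19117894] [-1.79536189e+02  7.50660144e-02  9.65126284e+01]
```

View pics/w2.png

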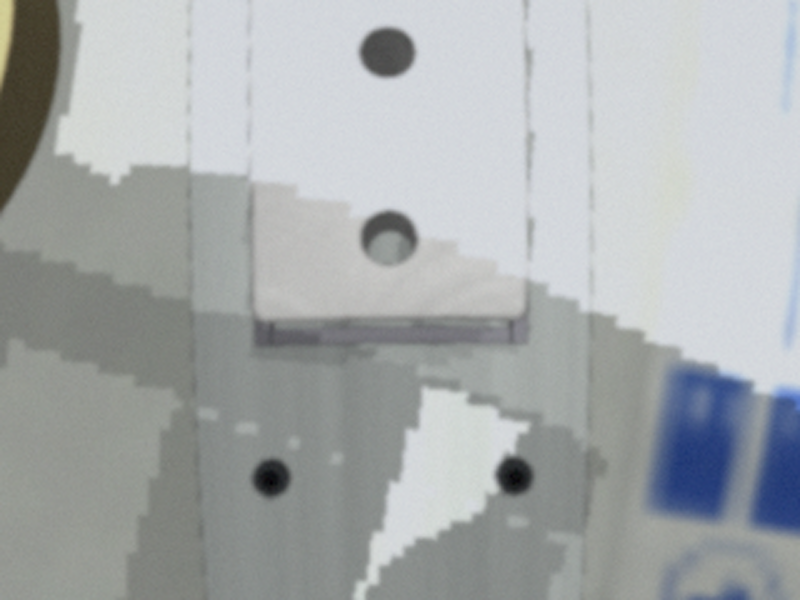

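View pics/t2.png

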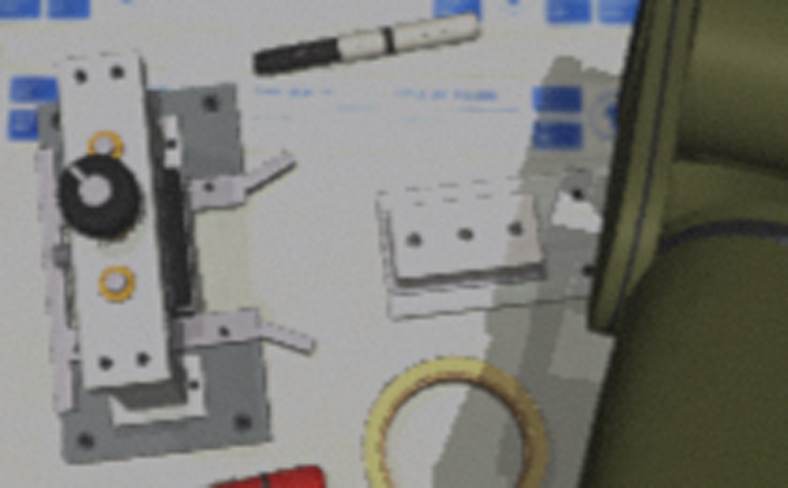

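The wrist view shows the block seated in its nest and the tray aligned with the tool (block holes at crop x=388). In the top view the leading tray corners are at about (378,193) and (391,317), with the block holes at (414,240), (465,235) and (516,229).

Run:
```python
from h import *
c=capture("top"); w=capture("wrist"); s=ctrl.observe()
O=np.array([540.3,215.8]);a=np.radians(96.3);X=np.array([np.cos(a),np.sin(a)]);Y=np.array([-X[1],X[0]])
P=lambda u,v,z: ray(c,u/3.75+225-.4,v/3.75+195-.4,z)
S=lambda p:(np.array([X@(p[:2]-O),Y@(p[:2]-O)])).round(1)
for n,u,v,z in [("LF",378,193,8),("LN",391,317,8),("hole1",414,240,40),("hole2",465,235,40),("hole3",516,229,40),
 ("flF",292,158,16),("flN",313,346,16),("thF",287,150,0),("neckF",246,190,16),("neckN",258,333,16),("neckFo",249,212,16),("neckN2",254,354,16),
 ("rodA",105,143,166),("rodB",117,283,166),("s1",81,75,155),("s2",117,71,155),("s3",106,363,155),("s4",143,358,155)]:
    p=P(u,v,z); print(n,p.round(1),S(p))
for u,v,z in [(388,52,40),(388,238,40),(271,478,8),(514,476,8)]:
    p=wray(w,s["tcp_pos"],s["ee_rot"],u/2.5+160-.3,v/2.5-.3,z);print(p.round(1),S(p))
```

```text
LF [585.8  86.5   8. ] [-133.5  -31. ]
LN [514.7  78.6   8. ] [-133.5   40.5]
hole1 [552.4  66.5  40. ] [-149.8    4.3]
hole2 [555.5  38.5  40. ] [-177.9    4.4]
hole3 [559.   10.5  40. ] [-206.1    3.9]
flF [603.9 135.3  16. ] [-87.  -54.4]
flN [496.9 121.8  16. ] [-88.7  53.4]
thF [612.5 139.1   0. ] [-84.2 -63.3]
neckF [585.2 161.   16. ] [-59.4 -38.6]
neckN [503.9 152.4  16. ] [-59.   43.1]
neckFo [572.5 159.   16. ] [-60.  -25.8]
neckN2 [492.2 154.4  16. ] [-55.8  54.5]
rodA [574.7 219.5 166. ] [ -0.1 -34.6]
rodB [505.5 211.  166. ] [-1.  35.1]
s1 [612.1 234.4 155. ] [ 10.6 -73.5]
s2 [614.4 216.6 155. ] [ -7.3 -73.7]
s3 [468.4 216.3 155. ] [ 8.4 71.4]
s4 [471.  198.6 155. ] [-9.5 70.8]
[554.6  39.1  40. ] [-177.2    5.2]
[557.7  11.2  40. ] [-205.3    5.1]
[540.5 -31.4   8. ] [-245.8   26.9]
[584.5 -26.1   8. ] [-245.3  -17.4]
```

>>> send_rows(commands=[[0,0,-0.1,0,0,0,0],[0,0,-0.1,0,0,0,0],[0,0.2,0,0,0,-0.3,0],[0,0.2,0,0,0,0,0],[0,0,0,0,0,0,0],[0,0,0,0,0,0,0]])

```text
time: 6.55
tcp_pos: [573.1, -76.2, 32.2]
ee_rot: [-179.6, 0.0, 96.8]
ft_force: [-7.3, -3.1, 4.8]
grip_width: 13.5
gripper_force: 41.4
```

>>> send_rows(commands=[[1,0.1,0,0,0,0,0],[1,0,0,0,0,0,0],[1,0,0,0,0,0,0],[1,0,0,0,0,0,0],[1,0,0,0,0,0,0],[0.5,0,0,0,0,0,0],[0,0,0,0,0,0,0]])

```text
time: 7.25
tcp_pos: [569.6, -19.5, 32.4]
ee_rot: [-179.9, -0.1, 96.7]
ft_force: [-0.3, 0.9, -5.1]
grip_width: 13.4
gripper_force: 39.8
```

Run:
```python
from h import *
import cv2
s=ctrl.observe(); print(s["tcp_pos"],s["ee_rot"])
t=capture("top")["frame"][195:325,225:435]
cv2.imwrite("pics/t3.png",cv2.resize(t,None,fx=3.75,fy=3.75,interpolation=cv2.INTER_CUBIC))
```

```text
[569.57253948 -19.45912618  32.40841478] [-1.79935434e+02 -9.56509312e-02  9.66830010e+01]
```

View pics/t3.png

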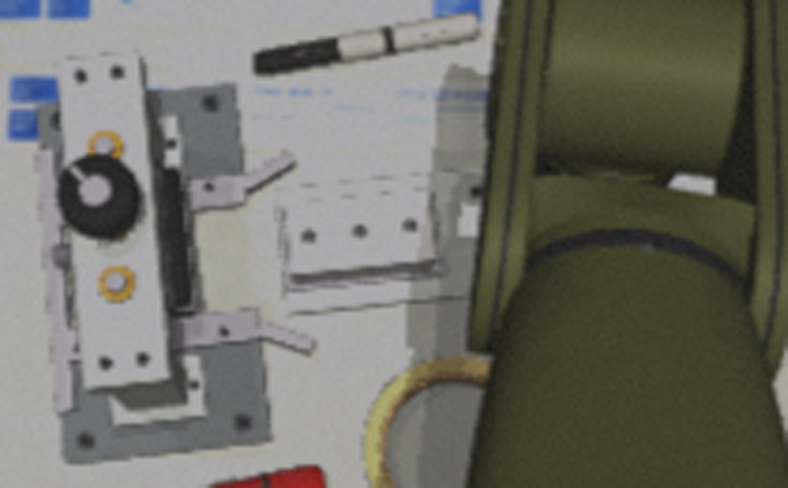

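The tray's leading corners are at about (279,190) and (290,312), between the flares. The lip inner edges are near (248,207) and (256,314), and the block holes at (308,237), (359,231) and (410,225).

Run:
```python
from h import *
c=capture("top")
O=np.array([540.2,215.7]);a=np.radians(96.7);X=np.array([np.cos(a),np.sin(a)]);Y=np.array([-X[1],X[0]])
P=lambda u,v,z: ray(c,u/3.75+225-.4,v/3.75+195-.4,z)
S=lambda p:(np.array([X@(p[:2]-O),Y@(p[:2]-O)])).round(1)
for n,u,v,z in [("LF",279,190,8),("LN",290,311,8),("h1",308,237,40),("h2",359,231,40),("h3",410,225,40),
 ("lipF",248,207,16),("lipN",256,314,16),("flF",292,158,16),("flN",313,346,16),("s1",81,75,155),("s2",117,71,155),("s3",106,363,155),("s4",143,358,155)]:
    p=P(u,v,z); print(n,p.round(1),S(p))
```

```text
LF [587.1 142.8   8. ] [-77.9 -38.1]
LN [517.7 135.3   8. ] [-77.3  31.8]
h1 [553.7 124.6  40. ] [-92.   -2.7]
h2 [557.2  96.7  40. ] [-120.2   -3. ]
h3 [560.8  68.7  40. ] [-148.4   -3.3]
lipF [575.4 159.6  16. ] [-59.8 -28.4]
lipN [514.6 153.8  16. ] [-58.5  32.7]
flF [603.9 135.3  16. ] [-87.3 -53.9]
flN [496.9 121.8  16. ] [-88.2  53.9]
s1 [612.1 234.4 155. ] [ 10.2 -73.6]
s2 [614.4 216.6 155. ] [ -7.7 -73.8]
s3 [468.4 216.3 155. ] [ 9.  71.2]
s4 [471.  198.6 155. ] [-8.9 70.7]
```

>>> send_rows(commands=[[0.4,-0.12,0,0,0,0,0],[0.4,-0.1,0,0,0,0,0],[0.4,0,0,0,0,0,0],[0.4,0,0,0,0,0,0],[0.4,0,0,0,0,0,0],[0.4,0,0,0,0,0,0],[0,0,0,0,0,0,0]])

```text
time: 8.05
tcp_pos: [565.1, 3.4, 32.8]
ee_rot: [-180.0, -0.1, 96.6]
ft_force: [0.2, 0.6, -5.9]
grip_width: 13.5
gripper_force: 39.7
```

>>> send_rows(commands=[[0.5,0,0,0,0,0,0],[0.5,0,0,0,0,0,0],[0.5,0,0,0,0,0,0],[0.5,0,0,0,0,0,0],[0.5,0,0,0,0,0,0],[0.5,0,0,0,0,0,0],[0,0,0,0,0,0,0]])

```text
time: 8.75
tcp_pos: [561.6, 33.4, 32.8]
ee_rot: [-180.0, -0.1, 96.6]
ft_force: [-0.1, 1.5, -5.8]
grip_width: 13.1
gripper_force: 39.7
```

>>> send_rows(commands=[[0.8,0,0.05,0,0,0,0],[0.8,0,0.05,0,0,0,0],[0.8,0,0,0,0,0,0],[0.8,0,0,0,0,0,0],[0.8,0,0,0,0,0,0],[0.8,0,0,0,0,0,0],[0,0,0,0,0,0,0]])

```text
time: 9.45
tcp_pos: [556.1, 81.8, 32.0]
ee_rot: [180.0, -0.1, 96.7]
ft_force: [0.4, 3.4, -3.4]
grip_width: 13.4
gripper_force: 40.2
```

>>> send_rows(commands=[[0.4,0,0,0,0,0,0],[0.4,0,0,0,0,0,0],[0.3,0,0,0,0,0,0],[0.2,0,0,0,0,0,0],[0.2,0,0,0,0,0,0],[0.2,0,0,0,0,0,0],[0,0,0,0,0,0,0]])

```text
time: 10.15
tcp_pos: [554.3, 97.1, 32.0]
ee_rot: [-180.0, -0.0, 96.6]
ft_force: [0.9, -1.8, -1.3]
grip_width: 13.3
gripper_force: 40.2
```

>>> send_rows(commands=[[0.2,0,0,0,0,0,0],[0.2,0,0,0,0,0,0],[0.1,0,0,0,0,0,0],[0,0,0,0,0,0,0],[0,0,0,0,0,0,0]])

```text
time: 10.65
tcp_pos: [554.3, 101.0, 32.4]
ee_rot: [179.9, 0.1, 96.7]
ft_force: [1.4, -7.3, -2.2]
grip_width: 13.3
gripper_force: 40.3
```

>>> send_rows(commands=[[0.2,0,0,0,0,0,0],[0.2,0,0,0,0,0,0],[0,0,0,0,0,0,0],[0,0,0,0,0,0,0]])

```text
time: 11.05
tcp_pos: [555.2, 101.6, 33.5]
ee_rot: [179.9, 0.5, 96.8]
ft_force: [2.0, -21.5, 1.8]
grip_width: 13.3
gripper_force: 40.9
```

>>> send_rows(commands=[[-0.3,0,0,0,0,0,0],[0,0,0,0,0,0,8.5],[0,0,0,0,0,0,8.5],[0,0,0,0,0,0,8.5],[0,0,0,0,0,0,8.5],[0,0,-3,0,0,0,8.5],[0,0,-5,0,0,0,8.5],[0,0,-5,0,0,0,8.5]])

```text
time: 11.85
tcp_pos: [552.6, 103.2, 162.4]
ee_rot: [-179.8, -0.0, 96.7]
ft_force: [1.5, -0.8, 1.1]
grip_width: 84.9
gripper_force: 0.0
```

>>> send_rows(commands=[[0,0,-5,0,0,0,8.5],[0,0,-3.5,0,0,0,8.5],[0,0,0,0,0,0,8.5],[0,0,0,0,0,0,8.5]])

```text
time: 12.25
tcp_pos: [554.0, 103.2, 248.2]
ee_rot: [179.9, -0.0, 96.7]
ft_force: [-0.1, 0.5, -0.8]
grip_width: 85.0
gripper_force: 0.0
```

Run:
```python
from h import *
import cv2
s=ctrl.observe(); print(s["tcp_pos"],s["ee_rot"],s["q"])
c=capture("wrist"); cv2.imwrite("pics/w4.png",c["frame"])
```

```text
[554.02875701 103.23790991 248.1962721 ] [ 1.79864108e+02 -1.53000255e-02  9.66508473e+01] [ 5.08854562e+00 -4.50044502e+00  1.04720550e+02  1.93138455e-02
  7.96444711e+01 -1.56573289e+00]
```

View pics/w4.png

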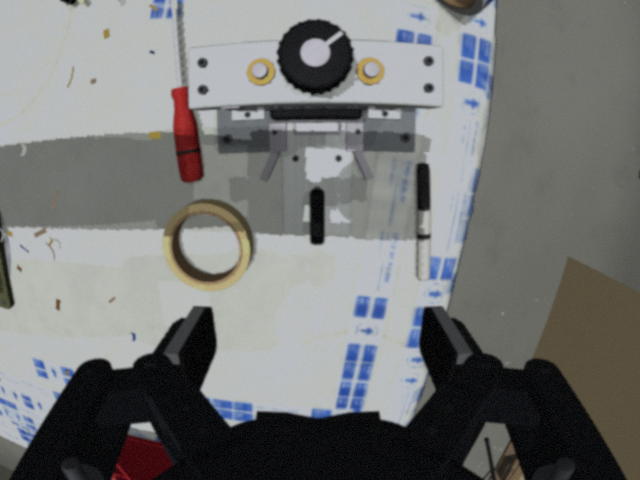

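The tray is in the slot. The handle runs (317,189) to (317,244), the knob centre is at (314,53), the rods are at (261,71) and (370,71), and the beam screws at (202,63), (428,61), (203,90) and (428,89).

Run:
```python
from h import *
s=ctrl.observe(); c=capture("wrist")
f=lambda u,v,z: wray(c,s["tcp_pos"],s["ee_rot"],u,v,z)
R=[f(261,71,166),f(370,71,166)]; B=[f(*p,155) for p in [(202,63),(428,61),(203,90),(428,89)]]
print("rods",np.round(R,1),np.mean(R,0)); print("beam",np.round(B,1),np.mean(B,0))
O=np.mean(B,0)[:2]; d=(R[1]-R[0])[:2]; Y=-d/np.linalg.norm(d); X=np.array([Y[1],-Y[0]])
print("ang",np.degrees(np.arctan2(X[1],X[0])))
for n,p in [("knob",f(314.5,55,209)),("h1",f(317,189,60)),("h2",f(317,244,60)),("holeL",f(295,158,8)),("holeR",f(338,158,8))]:
    print(n,p.round(1),(X@(p[:2]-O)).round(1),(Y@(p[:2]-O)).round(1))
```

```text
rods [[506.7 211.2 166. ]
 [570.6 218.4 166. ]] [538.63455287 214.78926193 166.        ]
beam [[465.8 216.4 155. ]
 [608.1 233.8 155. ]
 [468.5 198.6 155. ]
 [610.2 215.3 155. ]] [538.16508688 216.00814407 155.        ]
ang 96.46221908539377
knob [538.4 215.3 209. ] -0.8 -0.1
h1 [549.6 126.1  60. ] -90.6 -1.2
h2 [555.4  74.8  60. ] -142.2 -1.3
holeL [524.4 147.2   8. ] -66.8 21.4
holeR [568.  152.2   8. ] -66.7 -22.5
```

>>> send_rows(commands=[[3.77,-0.05,0,0,0,0,8.5],[3.77,-0.05,0,0,0,0,8.5],[3.77,-0.06,0,0,0,0,8.5],[0,0,0,0,0,-8.55,8.5],[0,0,0,0,0,-8.55,8.5],[0,0,0,0,0,-8.55,8.5],[0,0,0,0,0,-8.55,8.5],[0,0,0,0,0,-8.55,8.5]])

```text
time: 13.15
tcp_pos: [537.8, 214.9, 244.0]
ee_rot: [-179.8, -0.2, 139.7]
ft_force: [-0.4, 0.4, -0.6]
grip_width: 85.1
gripper_force: 0.0
```

>>> send_rows(commands=[[0,0,0,0,0,-8.55,8.5],[0,0,0,0,0,-8.55,8.5],[0,0,0,0,0,-8.55,8.5],[0,0,0,0,0,-8.55,8.5],[0,0,0,0,0,-8.55,8.5],[0,0,0,0,0,-8.55,8.5],[0,0,0,0,0,-8.55,8.5]])

```text
time: 13.85
tcp_pos: [537.8, 214.7, 244.0]
ee_rot: [180.0, -0.3, -160.4]
ft_force: [0.7, 0.2, -0.0]
grip_width: 84.9
gripper_force: 0.0
```

>>> send_rows(commands=[[0,0,0,0,0,-8.55,8.5],[0,0,0,0,0,-8.55,8.5],[0,0,0,0,0,-8.55,8.5],[0,0,0,0,0,-8.55,8.5],[0,0,0,0,0,-8.55,8.5],[0,0,0,0,0,-8.55,8.5],[0,0,0,0,0,0,8.5],[0,0,0,0,0,0,8.5]])

```text
time: 14.65
tcp_pos: [538.3, 214.8, 245.1]
ee_rot: [179.9, -0.1, -109.6]
ft_force: [-0.7, 0.4, -0.3]
grip_width: 85.1
gripper_force: 0.0
```

Run:
```python
from h import *
s=ctrl.observe(); print(s["tcp_pos"],s["ee_rot"],s["q"].round(1))
W=Ro.from_euler("xyz",s["ee_rot"],degrees=True).as_matrix()
print(W.T@(np.array([539.3,215.4,180])-s["tcp_pos"]))
```

```text
[538.26918195 214.8249816  245.11520958] [ 1.79852916e+02 -1.05203515e-01 -1.09645137e+02] [  16.4   -2.1  102.8    0.    79.6 -143.9]
[-1.00766227 -0.94465009 65.11125866]
```

>>> send_rows(commands=[[-0.1,-0.1,2,0,0,0,8.5],[0,0,2,0,0,0,8.5],[0,0,1.6,0,0,0,8.5],[0,0,1,0,0,0,8.5],[0,0,0,0,0,0,3],[0,0,0,0,0,0,3],[0,0,0,0,0,0,3],[0,0,0,0,0,0,3]], newtons=40)

```text
time: 15.45
tcp_pos: [539.8, 216.2, 182.8]
ee_rot: [179.9, 0.1, -109.5]
ft_force: [-5.6, 1.3, 4.0]
grip_width: 35.6
gripper_force: 40.5
```

>>> send_rows(commands=[[0,0,0,0,0,0,3],[0,0,0,0,0,0,3],[0,0,0,0,0,0,3],[0,0,0,0,0,0,3]])

```text
time: 15.85
tcp_pos: [539.8, 216.3, 182.8]
ee_rot: [179.9, 0.1, -109.5]
ft_force: [-5.2, 1.2, 4.2]
grip_width: 35.8
gripper_force: 40.5
```

>>> send_rows(commands=[[0,0,0.018,0,0,8,3],[0,0,0.018,0,0,8,3],[0,0,0.018,0,0,8,3],[0,0,0.018,0,0,8,3],[0,0,0.018,0,0,8,3],[0,0,0.018,0,0,8,3],[0,0,0.018,0,0,8,3],[0,0,0,0,0,0,3]])

```text
time: 16.65
tcp_pos: [539.5, 216.6, 181.5]
ee_rot: [179.9, -0.1, -165.6]
ft_force: [-5.8, 1.8, 4.8]
grip_width: 35.8
gripper_force: 40.5
```

```bash
python3 -c "
from h import *
s=ctrl.observe();print(s['ft_force'],s['wrist_torque'],s['q'].round(1),s['ee_rot'],s['tcp_pos'])"
```

```text
[-5.80351279  1.84234266  4.83340197] [ 0.21362765  0.95270667 -0.04777671] [ 1.650e+01  6.000e-01  1.063e+02  1.000e-01  7.320e+01 -8.790e+01] [ 1.79879228e+02 -5.07179242e-02 -1.65597189e+02] [539.51430406 216.58481333 181.52089038]
```

>>> send_rows(commands=[[0,0,0.018,0,0,8,3],[0,0,0.018,0,0,8,3],[0,0,0.018,0,0,8,3],[0,0,0.018,0,0,8,3],[0,0,0.018,0,0,8,3],[0,0,0.018,0,0,8,3],[0,0,0.018,0,0,8,3],[0,0,0,0,0,0,3]])

```text
time: 17.45
tcp_pos: [539.6, 217.1, 180.3]
ee_rot: [179.9, -0.2, 138.4]
ft_force: [-6.1, 2.9, 4.0]
grip_width: 35.9
gripper_force: 40.5
```

```bash
python3 -c "
from h import *
s=ctrl.observe();print(s['ft_force'],s['wrist_torque'],s['q'].round(1),s['ee_rot'],s['tcp_pos'])"
```

```text
[-6.06311899  2.87083388  3.9980035 ] [ 0.47947237  0.90837317 -0.07289572] [ 16.5   0.7 106.3   0.2  73.  -31.9] [ 1.79910927e+02 -1.50875258e-01  1.38402028e+02] [539.64310179 217.06374569 180.34085449]
```

>>> send_rows(commands=[[0,0,0.01,0,0,4,3],[0,0,0.01,0,0,4,3],[0,0,0.01,0,0,4,3],[0,0,0.01,0,0,4,3],[0,0,0.01,0,0,4,3],[0,0,0,0,0,0,3]])

```text
time: 18.05
tcp_pos: [539.8, 217.2, 179.9]
ee_rot: [179.9, -0.2, 118.5]
ft_force: [-5.9, 4.1, 4.4]
grip_width: 35.9
gripper_force: 40.5
```

```bash
python3 -c "
from h import *
s=ctrl.observe();print(s['ft_force'],s['wrist_torque'],s['q'].round(2),s['ee_rot'],s['effort'])"
```

```text
[-5.85508545  4.07600335  4.44687086] [0.54258619 0.92059399 0.0057509 ] [ 16.55   0.68 106.35   0.19  72.94 -11.99] [ 1.79943847e+02 -1.74694546e-01  1.18476718e+02] [ -3.2949315  -33.65320802 -34.94343281  -1.26409147  -1.11052517
   0.2222464 ]
```

>>> send_rows(commands=[[0,0,0.01,0,0,4,3],[0,0,0.01,0,0,4,3],[0,0,0.01,0,0,4,3],[0,0,0,0,0,0,3]])

```text
time: 18.45
tcp_pos: [539.9, 217.2, 179.8]
ee_rot: [180.0, -0.2, 106.6]
ft_force: [-5.5, 4.5, 4.9]
grip_width: 35.7
gripper_force: 40.5
```

```bash
python3 -c "
from h import *
s=ctrl.observe();print(s['ft_force'],s['wrist_torque'],s['q'].round(2),s['ee_rot'],s['effort'])"
```

```text
[-5.48483773  4.49970061  4.86206432] [0.51298423 0.90020847 0.42461572] [ 1.6560e+01  6.9000e-01  1.0635e+02  1.7000e-01  7.2910e+01 -7.0000e-02] [ 1.79957777e+02 -1.61008551e-01  1.06575152e+02] [ -3.71139742 -33.42049956 -34.66674328  -1.14011742  -1.10130373
   0.63595925]
```

>>> send_rows(commands=[[0,0,0,0,0,0,3],[0,0,0.005,0,0,2,3],[0,0,0,0,0,0,3],[0,0,0,0,0,0,3]], newtons=60)

```text
time: 18.85
tcp_pos: [540.1, 216.5, 179.9]
ee_rot: [180.0, -0.1, 104.6]
ft_force: [-4.5, 2.5, 5.0]
grip_width: 35.5
gripper_force: 59.4
```

```bash
python3 -c "
from h import *
s=ctrl.observe();print(s['ft_force'],s['wrist_torque'],s['q'].round(2),s['ee_rot'],s['effort'])"
```

```text
[-4.46334103  2.45398475  5.02238309] [0.10071837 0.89293315 0.15092788] [1.6520e+01 6.9000e-01 1.0635e+02 9.0000e-02 7.2930e+01 1.9300e+00] [ 1.79967401e+02 -8.64482895e-02  1.04561288e+02] [ -2.24343695 -33.08815598 -34.53565478  -0.61984979  -1.21539306
   0.11349191]
```

>>> send_rows(commands=[[0,0,0,0,0,2,3],[0,0,0,0,0,2,3],[0,0,0,0,0,0,3]])

```text
time: 19.15
tcp_pos: [540.3, 215.3, 179.9]
ee_rot: [180.0, 0.1, 100.5]
ft_force: [-4.7, -2.6, 5.4]
grip_width: 35.2
gripper_force: 59.4
```

```bash
python3 -c "
from h import *
import cv2
s=ctrl.observe();print(s['ft_force'],s['wrist_torque'],s['q'].round(2),s['ee_rot'],s['effort'])
c=capture('side')['frame'][165:285,265:385]; cv2.imwrite('pics/s2.png',cv2.resize(c,None,fx=5,fy=5,interpolation=cv2.INTER_CUBIC))"
```

```text
[-4.71330629 -2.55646896  5.39593821] [-0.55707432  0.76903409  0.10588872] [ 1.6480e+01  6.8000e-01  1.0636e+02 -8.0000e-02  7.2960e+01  5.9600e+00] [1.79989000e+02 7.37668475e-02 1.00543784e+02] [  0.16358914 -32.88780212 -34.64974523   0.4084279   -1.41095303
   0.21433196]
```

View pics/s2.png

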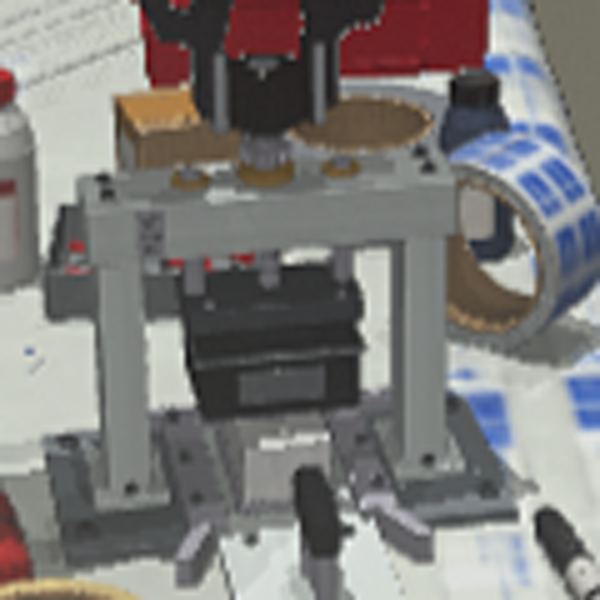

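>>> send_rows(commands=[[0,0,0,0,0,0,3],[0,0,0,0,0,4,3],[0,0,0,0,0,4,3],[0,0,0,0,0,0,3]], newtons=90)

```text
time: 19.6
tcp_pos: [540.2, 213.0, 180.0]
ee_rot: [-180.0, 0.4, 92.5]
ft_force: [-5.6, -10.0, 7.6]
grip_width: 34.9
gripper_force: 89.2
```

```bash
python3 -c "
from h import *
s=ctrl.observe();print(s['ft_force'],s['wrist_torque'],s['q'].round(2),s['ee_rot'],s['effort'])"
```

```text
[ -5.60802384 -10.03582075   7.61764291] [-1.93869437  0.98270581  0.13943825] [ 16.39   0.66 106.37  -0.37  73.11  13.98] [-179.95513467    0.37323586   92.51623632] [  4.24503788 -31.61068082 -35.00972271   2.26999439  -2.36132473
   0.34070467]
```

>>> send_rows(commands=[[0,0,0,0,0,0,6],[0,0,0,0,0,0,6],[0,0,0,0,0,0,6],[0,0,0,0,0,0,6],[0,0,0,0,0,0,6]], newtons=50)

```text
time: 20.1
tcp_pos: [540.3, 215.8, 177.7]
ee_rot: [180.0, -0.0, 92.5]
ft_force: [-0.6, -0.5, 0.3]
grip_width: 60.1
gripper_force: 0.0
```

```bash
python3 -c "
from h import *
import cv2
s=ctrl.observe();print(s['ft_force'],s['wrist_torque'],s['tcp_pos'],s['ee_rot'],s['grip_width'])
c=capture('wrist')['frame'][260:480,200:440]; cv2.imwrite('pics/w5.png',cv2.resize(c,None,fx=2.7,fy=2.7,interpolation=cv2.INTER_CUBIC))"
```

```text
[-0.59383768 -0.5444605   0.32630276] [-0.04730348  0.00815352 -0.01006842] [540.32316107 215.78493438 177.67200713] [ 1.79994733e+02 -7.18994828e-03  9.25384741e+01] 60.14901405121942
```

View pics/w5.png

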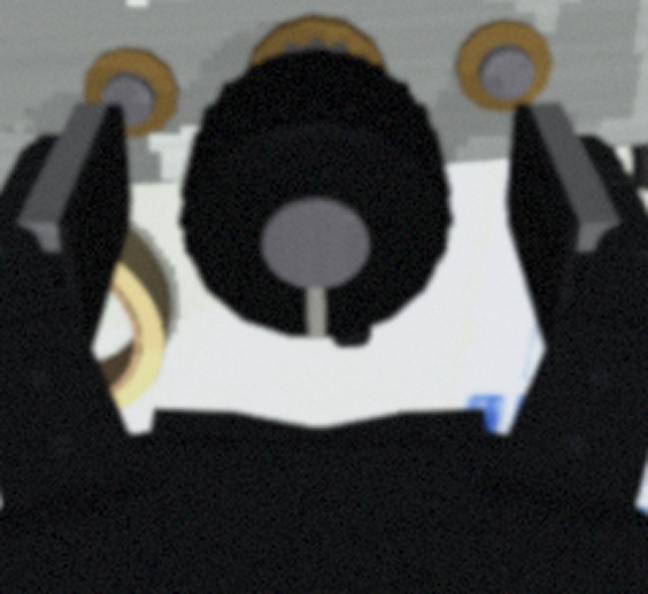

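>>> send_rows(commands=[[0,0,0,0,0,0,3],[0,0,0,0,0,0,3],[0,0,0,0,0,0,3],[0,0,0,0,0,0,3],[0,0,0,0,0,0,3]], newtons=50)

```text
time: 20.65
tcp_pos: [540.0, 215.6, 177.9]
ee_rot: [-180.0, -0.0, 92.5]
ft_force: [-3.5, -0.9, 3.3]
grip_width: 35.4
gripper_force: 50.4
```

>>> send_rows(commands=[[0,0,-0.018,0,0,-4,3],[0,0,-0.018,0,0,-8,3],[0,0,-0.018,0,0,-8,3],[0,0,-0.018,0,0,-8,3],[0,0,-0.018,0,0,-8,3],[0,0,-0.018,0,0,-8,3],[0,0,-0.018,0,0,-8,3],[0,0,0,0,0,0,3]])

```text
time: 21.45
tcp_pos: [540.8, 216.0, 179.0]
ee_rot: [179.9, 0.0, 144.5]
ft_force: [0.4, 2.8, -0.6]
grip_width: 35.6
gripper_force: 50.2
```

>>> send_rows(commands=[[0,0,-0.018,0,0,-8,3],[0,0,-0.018,0,0,-8,3],[0,0,-0.018,0,0,-8,3],[0,0,-0.018,0,0,-8,3],[0,0,-0.018,0,0,-8,3],[0,0,-0.01,0,0,-5,3],[0,0,0,0,0,0,3],[0,0,0,0,0,0,3]])

```text
time: 22.25
tcp_pos: [541.0, 216.8, 180.0]
ee_rot: [179.9, 0.2, -170.6]
ft_force: [0.9, 5.2, -0.5]
grip_width: 35.4
gripper_force: 50.1
```

```bash
python3 -c "
from h import *
import cv2
s=ctrl.observe();print(s['ft_force'],s['wrist_torque'],s['q'].round(2),s['qd'].round(2),s['tcp_pos'],s['ee_rot'],s['grip_width'])
c=capture('wrist')['frame'][260:480,200:440]; cv2.imwrite('pics/w6.png',cv2.resize(c,None,fx=2.7,fy=2.7,interpolation=cv2.INTER_CUBIC))
b=cv2.imread('pics/w6.png',0).astype(int)
# pointer search: bright pixels on the dark knob ring around the cap
for y in range(296,330,8): print(y,b[y,250:390:10])
"
```

```text
[ 0.92740765  5.15862462 -0.45240689] [ 0.60680075 -0.28777801  0.05171266] [ 16.51   0.72 106.31   0.11  72.8  -82.87] [ 0.11 -0.07 -0.    0.05 -0.1   0.02] [541.00326115 216.77656879 180.0201284 ] [ 1.79874392e+02  1.57619766e-01 -1.70648693e+02] 35.38258692458883
296 [ 16  16  11   9   9   7  56 133  65   9   5  10  16   9]
304 [  2   8  19  12  14   1  60 147  70  10   7  15   1   9]
312 [ 14   8   9   5  16   9  63 150  73  11   7  12  14  10]
320 [ 88  30  18  11  18  13  64 148  72  17  14  14  17  39]
328 [154 145 110  51  20   5  59 149  72  12  21  54 113 144]
```

```bash
python3 -c "
from station import ctrl
print(ctrl.close_job())"
```

```text
the job is handed in; nothing more can be done
None
```

The job is handed in at 22 s, but no verdict came back, and the tray position, seating force and gap below are inferred, not read directly. The tray was pushed until it stopped hard at about 21 N, and the knob was turned down until it would turn no further. It was then backed off 97° without slipping in the grip, which should put it near -1.45 rad, and the gripper is still holding it at 50 N.

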